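# Renew the boiler's condensate cartridges and close up

### The arm

A 6-joint arm with a two-finger parallel gripper is mounted at the origin on the work surface. World frame = base frame: x ahead of the robot, y to its left, z up, the work surface at z = 0. Lengths are in m, angles in rad, forces in N, time in s.
With the tool pointing down it reaches from about 0.35 to 1 m from the base axis. Payload 7.1 kg.
Tool frame: the origin (TCP) lies between the finger pads; the fingertips stand 22 mm ahead of it and the grasp point (between the pads) lies 3 mm ahead of it; z points along the fingers, y is the line along which they close (so a half turn about z gives the same grasp; the last joint's range is limited). The gripper opens to 85 mm and grips with 20 to 120 N. Pads are 22 mm wide; open, the fingers measure 114 mm over their backs; the gripper's body (76 mm by 85 mm) begins 54 mm behind the grasp point. The pads swing forward as they close: fully open they stand 13 mm farther back than shut.
Start: joints at [-1.127, 0.423, 1.63, -0, 1.089, -0.019], TCP at [0.279, -0.559, 0.253] pointing down, gripper open.
Joint ranges: [-3, 3], [-0.9, 2.11], [0.09, 2.58], [-1.31, 4.45], [0.11, 2.69], [-2.54, 2.54]. Speed limits (rad/s): [2.39, 2.39, 3.01, 3.14, 3.14, 3.14].

### API

Orientations are given as a rotation vector (axis times angle).
In Python, from rig import manip gives the robot as it stands. The module is installed in compiled form; this text tells all that it offers. Calls block until the motion is done:
- manip.move_to(position, orientation): joint-space move of the TCP to a pose.
- manip.servo_line(position, orientation=None, rate=0.15): straight line of the TCP; orientation=None keeps the orientation; rate is the mean speed in m/s.
- manip.set_joints(angles): joint-space move.
- manip.command_gripper(opening, f_grip=None): finger opening in m; f_grip is the grip in N (None keeps the last); returns when the fingers have stopped.
- manip.hold(seconds).
- manip.solve_ik(position, orientation): joint angles nearest the present ones, or None.
- manip.camera(name): name is "side" or "top"; returns a dict with "image" (480x640x3 uint8, red, green, blue), "fx", "fy", "cx", "cy" (pixels), "k1" (the pictures are not rectified: a ray, as slopes to the right and down, at radius r is drawn at 1 + k1 r^2 times it, then the intrinsics apply), "cam_to_world" (4x4, takes a point from camera to world coordinates). Camera axes: x right, y down, z forward; pixel columns grow to the right and rows downward; lengths in m; the calibration is good to about 2 mm. A picture is of the moment at which its call begins. There is no depth.
A pose or a line that the arm cannot do raises manip.IKError and nothing moves.
- manip.sign_off(): hands the job in; it is judged then, once.
Readings, each from a call of its own:
- manip.get_time(): time.
- manip.get_joint_positions(): joint angles.
- manip.get_joint_vel(): joint speeds.
- manip.get_tau(): joint torques, N m.
- manip.get_position(): TCP position.
- manip.get_ee_rot(): TCP orientation.
- manip.get_contact_force(): force on the tool from outside, world axes, zero at the start.
- manip.get_torque(): the same for the moment, N m.
- manip.get_width(): finger opening in m.
- manip.get_grip_force(): force on a finger pad.
Only numpy, scipy, OpenCV 4.12 (cv2) and the standard library are available. Lean on these libraries where they do the work, as an engineer would, in place of code of your own. Each camera call takes 0.05 s, during which the arm holds its last target. There are 200 camera calls.

### The job

Renew the cartridges in the boiler's condensate tank: take every spent cartridge out of the tank and stand it in the aluminium waste tray, and stand every fresh cartridge from the turntable upright on the floor of a tank bay of its own. Then close up in this order: shut the lid fully, swing the clamp fully down over it, and only then flip the white toggle switch fully on (over towards the control box). Leave the tools and other things on the shelf where they are.

Things in the scene. Friction and masses are not known exactly. Their poses are not given: they have to be found in the camera images.
- tank: Fixed open grey plastic tank, outside 116 (x) x 246 (y) x 95 mm high, -x its front; origin: centre of its underside. Floor 6, walls 5 mm. Three bays 72 (x) x 76 (y) mm side by side, centres x = -17, y = -80, 0, +80 mm; the dividers beside and behind them rise to z = 40 mm. Behind the bays an empty 30 mm pipe channel. A clamp block stands 20 mm out from the front's middle.
- lid (a joint): Hinge of the tank's flat grey lid, at the rear (+x) rim along y: 0 = shut flat on the rim, grows as it opens; starts near 1.8 rad (leaning back past upright). Stiff: it stays where it is left; moving it takes 2 to 6 N at 80 mm from the hinge.
- lid_hinge (a point): Point on the lid's hinge line at its middle (tank frame x = +58, z = 96 mm). The lid reaches 118 mm from here to its free edge, is 250 mm wide and 8 mm thick; its underside lies on the hinge line, so its outer face is 8 mm off it.
- clamp (a joint): Hinge (along y) of the steel clamp arm on the middle of the tank's front: 0 = down flat across the shut lid pointing to the tank's +x, grows as it is raised; starts near 2.1 rad (leaning out over the front, towards the robot). Stiff: it stays where it is left; moving it takes about 2 N at the bar.
- clamp_hinge (a point): Clamp pivot (tank frame x = -72, z = 112 mm).
- clamp_bar (a point): Centre of the black round cross-bar at the end of the clamp arm, 75 mm from the pivot; the bar is 60 mm long along y, 14 mm thick; the arm is a 10 mm rod.
- turntable: Black parts turntable, a plain disc of radius 130 mm, top face 22 mm above the origin (centre of its underside). It turns freely about its vertical axis at the lightest touch.
- tray: Fixed open aluminium waste tray, outside 170 (x) x 90 (y) x 40 mm high, walls and floor 4 mm; origin at the centre of its underside. Holds two spent cartridges side by side along x (about x = -41 and +41 mm).
- switch (a joint): White toggle switch lever on the sill in front of the boiler's grey control box: 0 = off, leaning to the box frame's -x (towards the robot); 1.0 = on, leaning to +x (towards the box). Stays where it is left, takes about 1 N at the tip.
- switch_tip (a point): Centre of the white ball (26 mm across) on the lever's end, 80 mm from the pivot; swings 77 mm from off to on, rising 10 mm half way. Off, it is about 122 mm above the table.
- controlbox: Fixed grey boiler control box, 120 (x) x 160 (y) x 170 mm high; origin on the table under the middle of its front face, x pointing away from the robot into the box. The lever's pivot is at x = -47, y = 0, z = 52 mm in this frame.
- fresh0: Fresh cartridge, may be absent. White plastic square shell 56 x 56 x 50 mm high with an upright black grip fin on top, 40 mm long (along the body's x), 12 mm thick (along y) and 28 mm tall, centred; 78 mm over all, 0.18 to 0.35 kg. Starts standing on the turntable. Origin: centre of the underside, z up.
- fresh1: Fresh cartridge, may be absent. White plastic square shell 56 x 56 x 50 mm high with an upright black grip fin on top, 40 mm long (along the body's x), 12 mm thick (along y) and 28 mm tall, centred; 78 mm over all, 0.18 to 0.35 kg. Starts standing on the turntable. Origin: centre of the underside, z up.
- fresh2: Fresh cartridge, may be absent. White plastic square shell 56 x 56 x 50 mm high with an upright black grip fin on top, 40 mm long (along the body's x), 12 mm thick (along y) and 28 mm tall, centred; 78 mm over all, 0.18 to 0.35 kg. Starts standing on the turntable. Origin: centre of the underside, z up.
- fresh3: Fresh cartridge, may be absent. White plastic square shell 56 x 56 x 50 mm high with an upright black grip fin on top, 40 mm long (along the body's x), 12 mm thick (along y) and 28 mm tall, centred; 78 mm over all, 0.18 to 0.35 kg. Starts standing on the turntable. Origin: centre of the underside, z up.
- spent0: Spent neutraliser cartridge, may be absent. Like a fresh one but sunk: shell 56 x 56 x 36 mm, the same black 40 x 12 x 28 mm fin on top (fin along the body's x), 64 mm over all, 0.15 kg. Starts in a bay of the tank. Origin: centre of the underside, z up.
- spent1: Spent neutraliser cartridge, may be absent. Like a fresh one but sunk: shell 56 x 56 x 36 mm, the same black 40 x 12 x 28 mm fin on top (fin along the body's x), 64 mm over all, 0.15 kg. Starts in a bay of the tank. Origin: centre of the underside, z up.
- spent2: Spent neutraliser cartridge, may be absent. Like a fresh one but sunk: shell 56 x 56 x 36 mm, the same black 40 x 12 x 28 mm fin on top (fin along the body's x), 64 mm over all, 0.15 kg. Starts in a bay of the tank. Origin: centre of the underside, z up.
- screwdriver0: Yellow handled screwdriver, 210 mm, lying in the black tool rack; bystander.
- screwdriver1: The other one of the pair; bystander.
- spirit_level: Aluminium spirit level 200 x 22 x 45 mm, standing on its long edge; bystander.
- jar: Closed jar, 64 mm across, 100 mm tall; bystander.
There are look-alikes about, which are no part of the job. Leave any green look-alike of the fresh3 alone. Leave any green or orange look-alike of the fresh1 alone.

How it is judged:
By the outcome, as a careful person would: the job done as asked, in the order asked, and still so for the second after the job is handed in, with the robot touching nothing.
Of fresh0, fresh1, fresh2, fresh3 only 2 to 3 are there at a start; the rules pass over those that are not, and their reading is None.
Of spent0, spent1, spent2 only 1 to 2 are there at a start; the rules pass over those that are not, and their reading is None.
At some moment in a run one of fresh0, fresh1, fresh2, fresh3, spent0, spent1, spent2 may be knocked a few centimetres aside while the robot is not near it.
It also fails if it takes over 208 s, if anything falls off the work surface, if the arm or the gripper's body presses on something with over 40 N, if the wrist force passes 120 N, or if a joint passes its speed limit or range.

## Working session

There is one attempt and no reset: what is moved stays moved. The work goes in short steps, each a Python script; the robot and the scene stay as the last script left them, time stands still between calls to the robot, and variables do not carry over. Pictures are saved under pics/ and viewed, at most 14 in all, crops included, and the job is handed in when it is done.

```bash
mkdir -p pics; python3 - <<'E'
from rig import manip
import cv2,numpy as np
for n in("side","top"):
    c=manip.camera(n); cv2.imwrite(f"pics/{n}0.png",c["image"][:,:,::-1])
    print(n,c["fx"],c["fy"],c["cx"],c["cy"],c["k1"]);print(np.round(c["cam_to_world"],4).tolist())
print(manip.get_time(),manip.get_ee_rot(),manip.get_width())
E
```

```text
side 500.36164427769575 500.36164427769575 323.8174188866268 226.89892055781198 -0.005785859662665947
[[0.771, -0.4045, 0.4919, -0.2277], [-0.6365, -0.4647, 0.6155, -1.0169], [-0.0203, -0.7877, -0.6158, 1.0433], [0.0, 0.0, 0.0, 1.0]]
top 568.154058486726 568.154058486726 317.82088517926974 231.2219117132012 -0.0009189726315310705
[[0.0225, -0.9885, 0.1495, 0.2413], [-0.9997, -0.0218, 0.0058, -0.0955], [-0.0025, -0.1496, -0.9887, 1.7075], [0.0, 0.0, 0.0, 1.0]]
0.1 [-3.05650204e+00 -7.20132498e-01  4.71343445e-04] 0.08548496060073493
```

View pics/top0.png

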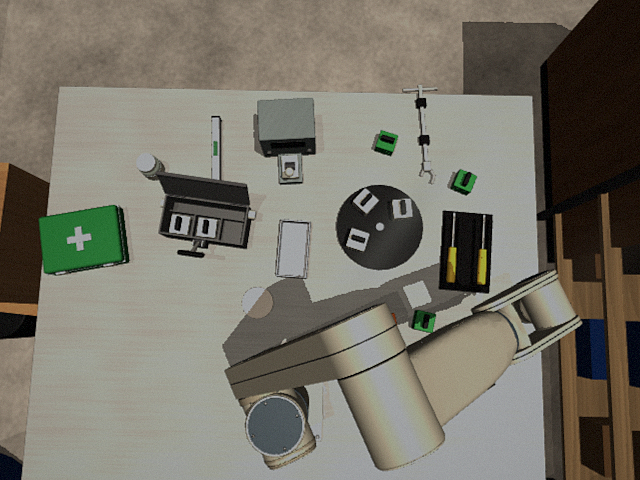

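View pics/side0.png

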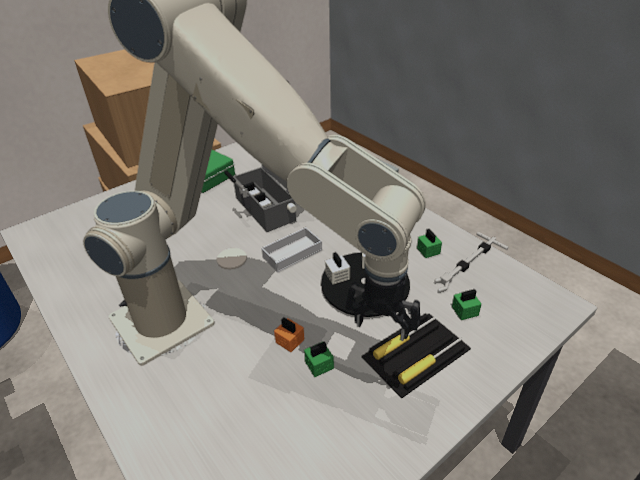

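Top view: the tank is at about (205,215) with two white spent cartridges at (180,224) and (206,225), and the lid open behind it. The tray is at (293,248) and the turntable at (379,227), with three white fresh cartridges at (366,202), (402,209) and (356,239). Green look-alikes are at (386,142), (463,181) and (424,321), and the side view shows an orange one at (289,335). I'll move the arm clear first, then take measurements.

```bash
cat > h.py <<'E'
from rig import manip
import cv2,numpy as np
from scipy.spatial.transform import Rotation as R
def snap(n,save=None):
    c=manip.camera(n)
    if save: cv2.imwrite(f"pics/{save}.png",c["image"][:,:,::-1])
    return c
def K(c): return np.array([[c["fx"],0,c["cx"]],[0,c["fy"],c["cy"]],[0,0,1.]]),np.array([c["k1"],0,0,0.])
def rays(c,px):
    k,d=K(c); u=cv2.undistortPoints(np.float64(px).reshape(-1,1,2),k,d).reshape(-1,2)
    T=c["cam_to_world"]; return T[:3,3],np.c_[u,np.ones(len(u))]@T[:3,:3].T
def plane(c,px,z):
    o,d=rays(c,px); return o+d*((z-o[2])/d[:,2])[:,None]
def proj(c,P):
    k,d=K(c);T=np.linalg.inv(c["cam_to_world"])
    return cv2.projectPoints(np.float64(P).reshape(-1,1,3),cv2.Rodrigues(T[:3,:3])[0],T[:3,3],k,d)[0].reshape(-1,2)
def tri(c1,p1,c2,p2):
    """midpoint of two rays, and gap"""
    o1,d1=rays(c1,[p1]);o2,d2=rays(c2,[p2]);d1=d1[0];d2=d2[0]
    s=np.linalg.lstsq(np.c_[d1,-d2],o2-o1,rcond=None)[0]
    a=o1+s[0]*d1;b=o2+s[1]*d2; return (a+b)/2,np.linalg.norm(a-b)
def down(yaw):
    """tool down, closing line (tool y) at angle yaw in world xy"""
    y=np.array([np.cos(yaw),np.sin(yaw),0]);z=np.array([0,0,-1.]);return R.from_matrix(np.c_[np.cross(y,z),y,z]).as_rotvec()
E
python3 - <<'E'
from h import *
q=list(manip.get_joint_positions())
manip.set_joints([q[0],0.1,1.63,0,1.41,0]); print(manip.get_position())
manip.set_joints([2.3,0.1,1.63,0,1.41,0])
a=snap("top");b=snap("side")
cv2.imwrite("pics/t1.png",cv2.resize(a["image"][60:310,120:480,::-1],None,fx=2.2,fy=2.2,interpolation=cv2.INTER_CUBIC))
cv2.imwrite("pics/s1.png",cv2.resize(b["image"][150:400,200:520,::-1],None,fx=2.4,fy=2.4,interpolation=cv2.INTER_CUBIC))
import pickle;pickle.dump((a,b),open("v1.pkl","wb"))
print(manip.get_time(),R.from_rotvec(manip.get_ee_rot()).as_matrix().round(2).tolist())
E
```

```text
[ 0.23531695 -0.4672847   0.43899734]
4.7917 [[-0.75, -0.67, -0.0], [-0.67, 0.75, 0.0], [-0.0, 0.0, -1.0]]
```

View pics/t1.png

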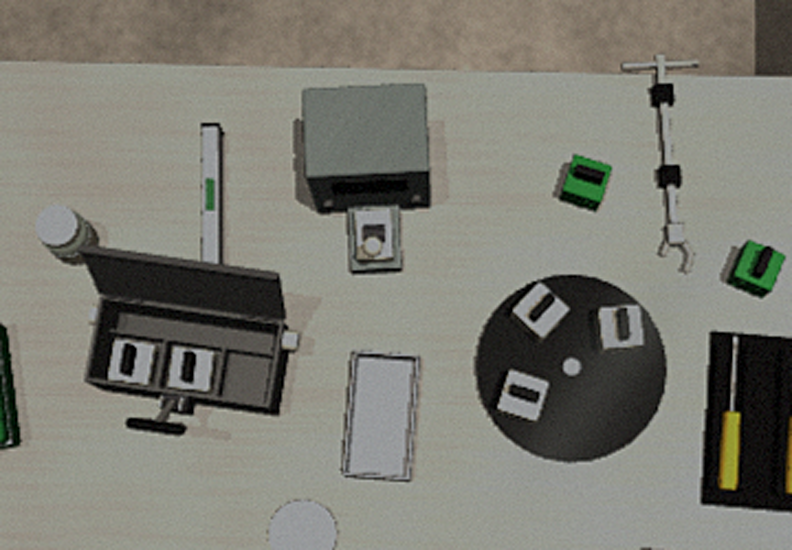

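View pics/s1.png

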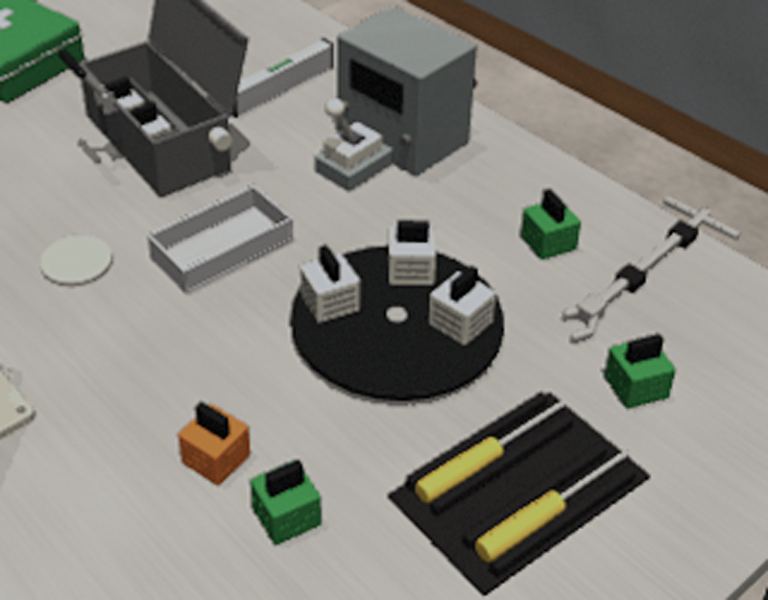

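Three white fresh cartridges stand on the turntable, at crop pixels (540,308), (621,326) and (523,395). Two spent ones sit in the left and middle bays at (131,360) and (190,368), and the right bay is empty. The look-alikes are green at (586,182) and (756,266) in the top crop, and green (287,500) plus orange (214,443) in the side crop. I'll leave all of those alone. Next I'll measure.

```bash
cat >> h.py <<'E'
def whites(c,zlo,zhi,roi,vmin=105,amin=60):
    """white blobs inside the projection of world polygon roi (x0,x1,y0,y1) -> list of (hull-centroid px, area, contour)"""
    im=c["image"];hsv=cv2.cvtColor(im,cv2.COLOR_RGB2HSV)
    m=((hsv[...,1]<45)&(hsv[...,2]>vmin)).astype(np.uint8)*255
    P=[(x,y,z) for z in(zlo,zhi) for x in roi[:2] for y in roi[2:]]
    g=np.zeros_like(m);cv2.fillConvexPoly(g,cv2.convexHull(np.int32(proj(c,P).round())),255)
    m&=g;out=[]
    for k in cv2.findContours(m,cv2.RETR_EXTERNAL,cv2.CHAIN_APPROX_NONE)[0]:
        if cv2.contourArea(k)<amin: continue
        h=cv2.convexHull(k);M=cv2.moments(h);out.append((np.array([M["m10"],M["m01"]])/M["m00"],M["m00"],h))
    return out
E
python3 - <<'E'
from h import *
import pickle
a,b=pickle.load(open("v1.pkl","rb"))
def C(x,y):return (120+(x+.5)/2.2-.5,60+(y+.5)/2.2-.5)
print("hub",plane(a,[C(571,366)],.022))
q=[C(87,382),C(278,413),C(103,297),C(287,322)]
P=plane(a,q,.095);print("tank",P.round(4).tolist(),np.linalg.norm(P[0]-P[1]),np.linalg.norm(P[2]-P[0]),np.linalg.norm(P[3]-P[1]))
P=plane(a,[C(352,352),C(419,353),C(410,480),C(343,474)],.04);print("tray",P.round(4).tolist(),P.mean(0),np.linalg.norm(P[0]-P[1]),np.linalg.norm(P[0]-P[3]),np.linalg.norm(P[1]-P[2]))
cx,cy=plane(a,[C(571,366)],.022)[0,:2]
for n,c in(("t",a),("s",b)):
    for w in whites(c,.022,.08,(cx-.13,cx+.13,cy-.13,cy+.13)): print(n,w[0].round(1),w[1],cv2.minAreaRect(w[2]))
A=cv2.resize(a["image"][160:270,150:260],None,fx=3.6,fy=3.6,interpolation=cv2.INTER_CUBIC)
B=cv2.resize(b["image"][140:250,210:320],None,fx=3.6,fy=3.6,interpolation=cv2.INTER_CUBIC)
D=cv2.resize(a["image"][140:190,265:315],None,fx=4,fy=4,interpolation=cv2.INTER_CUBIC)
E_=cv2.resize(b["image"][180:230,325:375],None,fx=4,fy=4,interpolation=cv2.INTER_CUBIC)
m=np.zeros((600,792,3),np.uint8);m[:396,:396]=A;m[:396,396:]=B;m[398:598,:200]=D;m[398:598,200:400]=E_
m=np.clip(m*1.5,0,255).astype(np.uint8)
cv2.imwrite("pics/m1.png",m[:,:,::-1])
E
```

```text
hub [[ 0.51586629 -0.26975539  0.022     ]]
tank [[0.4689, 0.369, 0.095], [0.4337, 0.118, 0.095], [0.5825, 0.3551, 0.095], [0.5543, 0.1111, 0.095]] 0.2534289898903682 0.11446014638658826 0.12078728176150433
tray [[0.5256, 0.0285, 0.04], [0.5262, -0.0622, 0.04], [0.3543, -0.0544, 0.04], [0.3603, 0.0352, 0.04]] [ 0.44160536 -0.01322455  0.04      ] 0.09071110140716722 0.1654143889457977 0.1720828632184257
t [347.5 256.3] 684.5 ((344.7464904785156, 259.5033874511719), (51.62363815307617, 25.821504592895508), 45.78482437133789)
t [357.3 239.3] 343.0 ((357.25, 239.25003051757812), (18.973663330078125, 18.657434463500977), 18.434947967529297)
t [365.4 200.5] 325.0 ((365.4999694824219, 200.5), (18.384777069091797, 18.384777069091797), 45.0)
t [386.1 218.7] 6879.5 ((381.0, 224.0), (92.0, 90.0), 90.0)
s [362.3 320.5] 282.5 ((361.9143981933594, 322.7228088378906), (37.121421813964844, 14.492979049682617), 4.635463237762451)
s [365.9 269.1] 6387.5 ((366.2664489746094, 262.0373840332031), (130.2841339111328, 72.0606689453125), 2.7927021980285645)
```

View pics/m1.png

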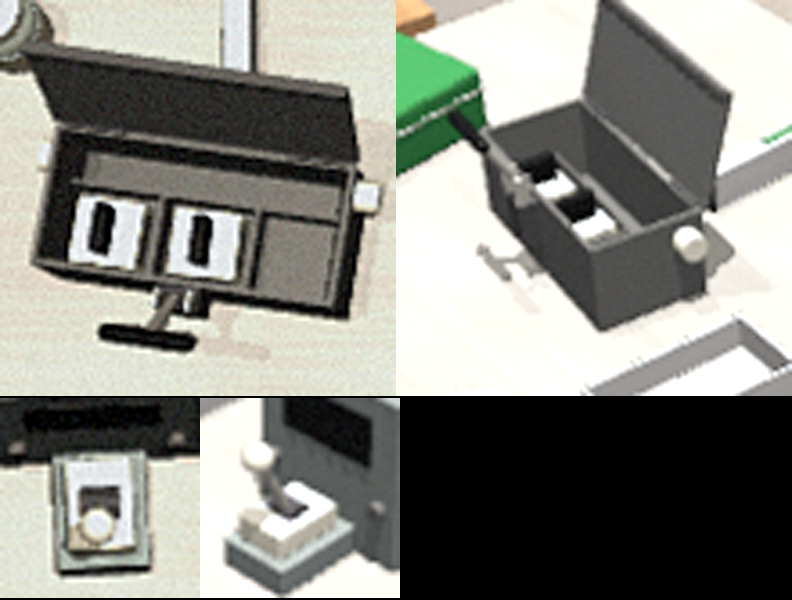

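The montage shows the tank rim corners in the side view at about (487,133), (597,247), (700,210) and (583,102). The clamp bar in the top view runs from (106,330) to (190,341). The switch ball is at (96,525) in the top view and (258,457) in the side view. I'll get tank, lid and switch numbers from these.

```bash
python3 - <<'E'
from h import *
import pickle
a,b=pickle.load(open("v1.pkl","rb"))
S=lambda x,y:(210+(x-396+.5)/3.6-.5,140+(y+.5)/3.6-.5)
T=lambda x,y:(150+(x+.5)/3.6-.5,160+(y+.5)/3.6-.5)
P=plane(b,[S(487,133),S(597,247),S(700,210),S(583,102)],.095);print("rim from side",P.round(4).tolist())
print("bottom FR",plane(b,[S(602,328)],0))
Q=proj(a,P);print("in top montage",((Q-[150,160])*3.6).round().tolist())
for n,t,s in(("spent L",(101,228),(540,163)),("spent M",(199,227),(578,208)),("clampbar",(148,336),(465,131)),("lidcornerR",(353,90),(730,95)),("lidcornerL",(30,50),(604,2)),("rim FL",(36,264),(487,133))):
    print(n,[x.round(4) for x in tri(a,T(*t),b,S(*s))])
D=lambda x,y:(265+(x+.5)/4-.5,140+(y-398+.5)/4-.5)
E_=lambda x,y:(325+(x-200+.5)/4-.5,180+(y-398+.5)/4-.5)
print("ball",tri(a,D(96,525),b,E_(258,457)))
print("box front bottom edge?",)
for p in((402,209),(366,202),(330,230),(440,180)):print(cv2.cvtColor(a["image"][p[1]-4:p[1]+5,p[0]-4:p[0]+5],cv2.COLOR_RGB2HSV).reshape(-1,3)[::9].tolist())
for p in((371,263),(340,300),(337,268)):print(cv2.cvtColor(b["image"][p[1]-4:p[1]+5,p[0]-4:p[0]+5],cv2.COLOR_RGB2HSV).reshape(-1,3)[::9].tolist())
E
```

```text
rim from side [[0.4762, 0.3627, 0.095], [0.4495, 0.1311, 0.095], [0.5547, 0.1166, 0.095], [0.5807, 0.3485, 0.095]]
bottom FR [[0.44768874 0.1355603  0.        ]]
in top montage [[42.0, 255.0], [330.0, 295.0], [354.0, 165.0], [68.0, 127.0]]
spent L [array([0.5071, 0.3246, 0.0647]), np.float64(0.0044)]
spent M [array([0.5073, 0.2503, 0.05  ]), np.float64(0.0063)]
clampbar [array([0.4035, 0.2573, 0.1778]), np.float64(0.0044)]
lidcornerR [array([0.5899, 0.1062, 0.2093]), np.float64(0.0023)]
lidcornerL [array([0.6213, 0.3555, 0.1908]), np.float64(0.0005)]
rim FL [array([0.4738, 0.3666, 0.0936]), np.float64(0.0079)]
ball (array([0.65252006, 0.00107664, 0.12462392]), np.float64(0.0008918216331122356))
box front bottom edge?
[[21, 24, 140], [23, 17, 139], [94, 12, 155], [114, 8, 156], [80, 5, 156], [96, 8, 154], [103, 11, 157], [113, 7, 155], [90, 3, 148]]
[[105, 3, 159], [21, 58, 131], [21, 63, 65], [105, 34, 15], [75, 35, 29], [25, 67, 23], [0, 0, 0], [30, 32, 8], [90, 8, 90]]
[[30, 23, 152], [26, 22, 160], [19, 18, 152], [22, 25, 151], [30, 18, 156], [20, 20, 151], [38, 20, 155], [33, 18, 152], [35, 21, 156]]
[[48, 9, 146], [45, 7, 153], [41, 14, 151], [38, 20, 154], [41, 19, 151], [50, 10, 146], [60, 10, 154], [43, 12, 148], [45, 10, 150]]
[[17, 20, 90], [20, 26, 119], [23, 25, 121], [19, 24, 86], [25, 25, 110], [23, 26, 120], [17, 21, 84], [20, 28, 110], [24, 27, 134]]
[[60, 10, 26], [150, 11, 24], [90, 18, 29], [75, 18, 28], [30, 28, 27], [90, 28, 27], [90, 10, 26], [0, 0, 26], [90, 10, 26]]
[[107, 9, 192], [105, 8, 191], [110, 8, 190], [107, 9, 190], [107, 9, 190], [107, 9, 191], [105, 11, 193], [103, 9, 195], [45, 3, 158]]
```

The tank centre comes out near (0.515, 0.240) at yaw about -0.118, and the clamp bar and switch ball heights agree with the text. The cartridge top faces are bluer than the table, so I can mask them that way. Next I'll measure the cartridges from both views and overlay the tank and tray frames as a check.

```bash
cat >> h.py <<'E'
TANK=(np.array([.515,.240]),-.118); TRAY=(np.array([.4416,-.0132]),-.04); HUB=np.array([.516,-.270])
def w(fr,x,y,z=0):
    c,a=fr; return np.array([c[0]+x*np.cos(a)-y*np.sin(a),c[1]+x*np.sin(a)+y*np.cos(a),z])
def faces(c,poly,vmin=105,amin=60,amax=900):
    """bluish-white top faces within the hull of projected points poly -> [(centroid px, hull)]"""
    im=cv2.GaussianBlur(c["image"],(3,3),0).astype(int)
    m=((im[...,2]-im[...,0]>-5)&(im.max(2)>vmin)&(abs(im[...,1]-im[...,0])<18)).astype(np.uint8)*255
    g=np.zeros_like(m);cv2.fillConvexPoly(g,cv2.convexHull(np.int32(proj(c,poly).round())),255)
    m=cv2.morphologyEx(m&g,cv2.MORPH_OPEN,np.ones((2,2),np.uint8));out=[]
    for k in cv2.findContours(m,cv2.RETR_EXTERNAL,cv2.CHAIN_APPROX_NONE)[0]:
        h=cv2.convexHull(k);M=cv2.moments(h)
        if amin<M["m00"]<amax: out.append((np.array([M["m10"],M["m01"]])/M["m00"],h))
    return out
def table_poly(): return [(HUB[0]+.15*np.cos(t),HUB[1]+.15*np.sin(t),z) for t in np.linspace(0,6.28,24) for z in(.022,.075)]
def tank_poly(): return [w(TANK,x,y,.042) for x in(-.055,.022) for y in(-.12,.12)]
def tray_poly(): return [w(TRAY,x,y,.04) for x in(-.08,.08) for y in(-.041,.041)]
def square(c,hull,z):
    """centre, angle (mod 90 deg), sides of a face on plane z"""
    P=plane(c,hull.reshape(-1,2),z)[:,:2]; (x,y),s,a=cv2.minAreaRect(np.float32(P*1000))
    return np.array([x,y])/1000,np.deg2rad(a),s
def fin_yaw(c,hull,ctr,z,ang):
    """which of the square's two axes the dark fin lies along"""
    im=c["image"].max(2);g=np.zeros(im.shape,np.uint8);cv2.fillConvexPoly(g,hull,255)
    v,u=np.nonzero((im<75)&(g>0))
    P=plane(c,np.c_[u,v],z+.014)[:,:2];e=np.linalg.eigh(np.cov(P.T))[1][:,1];f=np.arctan2(e[1],e[0])
    k=min((ang+i*np.pi/2 for i in range(-2,4)),key=lambda t:abs((t-f+np.pi/2)%np.pi-np.pi/2))
    return (k+np.pi/2)%np.pi-np.pi/2,f,P.mean(0)
def locate(c,poly,z):
    r=[]
    for p,h in faces(c,poly):
        ctr,a,s=square(c,h,z);y,f,fc=fin_yaw(c,h,ctr,z,a);r.append((ctr,y,s,p,f,fc))
    return r
E
python3 - <<'E'
from h import *
import pickle
a,b=pickle.load(open("v1.pkl","rb"))
for nm,poly,z in(("fresh",table_poly(),.072),("spent",tank_poly(),.042)):
    S=faces(b,poly)
    for ctr,y,s,p,f,fc in locate(a,poly,z):
        print(nm,p.round(1),ctr.round(4),"yaw %.3f fin %.3f"%(y,f),np.round(s,1),fc.round(4))
        for q,_ in S:
            P,g=tri(a,p,b,q)
            if g<.008 and np.hypot(*(P[:2]-ctr))<.04: print("   tri",P.round(4),round(g,4),q.round(1))
def wire(c,im,P):
    for i in range(len(P)): cv2.line(im,*[tuple(map(int,(v*16).round())) for v in proj(c,[P[i],P[(i+1)%len(P)]])],(255,0,255),1,cv2.LINE_AA,4)
o=[]
for c,(u,v) in((a,(150,160)),(b,(210,130))):
    im=c["image"].copy()
    im=np.clip(im*1.4,0,255).astype(np.uint8)
    for z in(.095,0): wire(c,im,[w(TANK,x,y,z) for x,y in((-.058,-.123),(.058,-.123),(.058,.123),(-.058,.123))])
    for z in(.04,0): wire(c,im,[w(TRAY,x,y,z) for x,y in((-.085,-.045),(.085,-.045),(.085,.045),(-.085,.045))])
    o.append(cv2.resize(im[v:v+130,u:u+180],None,fx=4.4/2,fy=4.4/2,interpolation=cv2.INTER_CUBIC))
cv2.imwrite("pics/ov.png",np.hstack(o)[:,:,::-1])
E
```

```text
Traceback (most recent call last):
  File "h.py", line 66, in locate
    ctr,a,s=square(c,h,z);y,f,fc=fin_yaw(c,h,ctr,z,a);r.append((ctr,y,s,p,f,fc))
                                 ~~~~~~~^^^^^^^^^^^^^
  File "h.py", line 60, in fin_yaw
    P=plane(c,np.c_[u,v],z+.014)[:,:2];e=np.linalg.eigh(np.cov(P.T))[1][:,1];f=np.arctan2(e[1],e[0])
      ~~~~~^^^^^^^^^^^^^^^^^^^^^
  File "h.py", line 13, in plane
    o,d=rays(c,px); return o+d*((z-o[2])/d[:,2])[:,None]
        ~~~~^^^^^^
  File "h.py", line 10, in rays
    k,d=K(c); u=cv2.undistortPoints(np.float64(px).reshape(-1,1,2),k,d).reshape(-1,2)
                ~~~~~~~~~~~~~~~~~~~^^^^^^^^^^^^^^^^^^^^^^^^^^^^^^^^^^^^
cv2.error: OpenCV(4.12.0) /io/opencv/modules/calib3d/src/undistort.dispatch.cpp:347: error: (-215:Assertion failed) CV_IS_MAT(_src) && CV_IS_MAT(_dst) && (_src->rows == 1 || _src->cols == 1) && (_dst->rows == 1 || _dst->cols == 1) && _src->cols + _src->rows - 1 == _dst->rows + _dst->cols - 1 && (CV_MAT_TYPE(_src->type) == CV_32FC2 || CV_MAT_TYPE(_src->type) == CV_64FC2) && (CV_MAT_TYPE(_dst->type) == CV_32FC2 || CV_MAT_TYPE(_dst->type) == CV_64FC2) in function 'cvUndistortPointsInternal'
```

```bash
sed -i 's/^    P=plane(c,np.c_\[u,v\],z+.014)/    if len(u)<8: return None\n&/; s/y,f,fc=fin_yaw(c,h,ctr,z,a);r.append/t=fin_yaw(c,h,ctr,z,a)\n        if t is None: continue\n        y,f,fc=t;r.append/' h.py
cat > meas.py <<'E'
from h import *
import pickle
a,b=pickle.load(open("v1.pkl","rb"))
for nm,poly,z in(("fresh",table_poly(),.072),("spent",tank_poly(),.042)):
    S=faces(b,poly)
    for ctr,y,s,p,f,fc in locate(a,poly,z):
        print(nm,p.round(1),ctr.round(4),"yaw %.3f fin %.3f"%(y,f),np.round(s,1),fc.round(4))
        for q,_ in S:
            P,g=tri(a,p,b,q)
            if g<.012 and np.hypot(*(P[:2]-ctr))<.04: print("   tri",P.round(4),round(g,4),q.round(1))
def wire(c,im,P):
    for i in range(len(P)): cv2.line(im,*[tuple(map(int,((v*4+1.5)*16).round())) for v in proj(c,[P[i],P[(i+1)%len(P)]])],(255,0,255),1,cv2.LINE_AA,4)
o=[]
for c,(u,v) in((a,(155,180)),(b,(225,130))):
    im=cv2.resize(c["image"],None,fx=4,fy=4,interpolation=cv2.INTER_CUBIC)
    im=np.clip(im*1.4,0,255).astype(np.uint8)
    for z in(.095,0): wire(c,im,[w(TANK,x,y,z) for x,y in((-.058,-.123),(.058,-.123),(.058,.123),(-.058,.123))])
    wire(c,im,[w(TANK,x,y,.04) for x,y in((-.053,-.118),(.019,-.118),(.019,.118),(-.053,.118))])
    for z in(.04,0): wire(c,im,[w(TRAY,x,y,z) for x,y in((-.085,-.045),(.085,-.045),(.085,.045),(-.085,.045))])
    o.append(im[4*v:4*v+(440 if c is a else 540),4*u:4*u+(400+240*(c is a) if c is a else 400)])
for k,im in enumerate(o): o[k]=im[:440,:400] 
cv2.imwrite("pics/ov.png",np.hstack(o)[:,:,::-1])
E
python3 meas.py
```

```text
fresh [375.2 271.3] [ 0.3739 -0.251 ] yaw 1.471 fin 1.450 [136.8  25.2] [ 0.3845 -0.2485]
fresh [358.5 240.3] [ 0.4651 -0.2044] yaw 1.268 fin 1.076 [54.1 53.9] [ 0.4626 -0.2061]
   tri [ 0.4667 -0.2058  0.0703] 0.0041 [338.  264.5]
fresh [403.  209.1] [ 0.56   -0.3337] yaw 0.022 fin -3.079 [53.6 53. ] [ 0.5588 -0.3333]
   tri [ 0.5621 -0.3355  0.0677] 0.0037 [393.7 273.7]
fresh [369.3 204.7] [ 0.5732 -0.2351] yaw -0.778 fin 1.649 [29.1 52.7] [ 0.5687 -0.2346]
   tri [ 0.5719 -0.2362  0.0806] 0.007 [372.4 251.2]
fresh [361.7 197.2] [ 0.5929 -0.212 ] yaw -0.716 fin 2.433 [16.1 53.4] [ 0.586 -0.218]
   tri [ 0.5976 -0.2144  0.0525] 0.0023 [372.4 251.2]
spent [207.1 228.4] [0.4944 0.2433] yaw -0.079 fin -2.866 [53.7 53.6] [0.4914 0.2427]
spent [179.8 224.9] [0.5031 0.3245] yaw -0.122 fin -3.105 [53.1 54.6] [0.5028 0.3242]
```

View pics/ov.png

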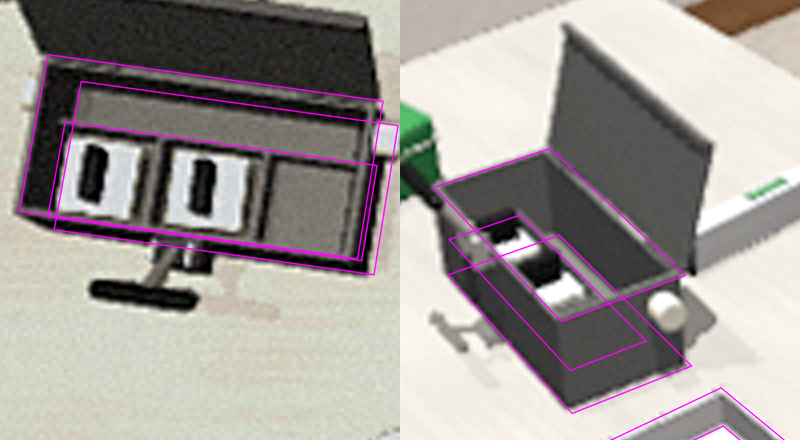

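The overlay matches the tank in both views to about 2 mm, and the shell sizes and heights check out (53–54 mm sides, faces at 68–70 mm for fresh). One fresh face is split by its fin, so I'll close that gap in the mask. I'll start with the left spent cartridge.

```bash
sed -i 's/^    m=cv2.morphologyEx(m&g,cv2.MORPH_OPEN,np.ones((2,2),np.uint8));out=\[\]/    m=cv2.morphologyEx(m\&g,cv2.MORPH_OPEN,np.ones((2,2),np.uint8));m=cv2.morphologyEx(m,cv2.MORPH_CLOSE,cv2.getStructuringElement(cv2.MORPH_ELLIPSE,(7,7)));out=[]/' h.py
cat >> h.py <<'E'
UP=.285
def orient(p,yaw):
    """of the two equal grasps take the one with the last joint nearer mid range"""
    c=[]
    for k in(0,np.pi):
        for z in (UP,):
            q=manip.solve_ik([p[0],p[1],z],down(yaw+k))
            if q is not None: c.append((abs(q[5]),k,q))
    assert c,"no ik"; return down(yaw+min(c,key=lambda t:t[0])[1])
def pick(ctr,fin,ztop,off=0.,opening=.036):
    """ctr of shell, fin direction, height of the shell's top face; off = shift along fin"""
    p=np.array([ctr[0]+off*np.cos(fin),ctr[1]+off*np.sin(fin)]);z=ztop+.0255
    o=orient(p,fin+np.pi/2); manip.command_gripper(opening)
    manip.move_to([*p,UP],o); manip.servo_line([*p,z+.03],rate=.25); manip.servo_line([*p,z],rate=.08)
    manip.command_gripper(0.,50); g=(manip.get_width(),manip.get_grip_force())
    manip.servo_line([*p,z+.03],rate=.1); manip.servo_line([*p,UP],rate=.3)
    print("grip",g,"after lift",manip.get_width(),manip.get_contact_force().round(1) if hasattr(manip.get_contact_force(),'round') else manip.get_contact_force(),"t",round(manip.get_time(),1))
    return manip.get_width()>.007
def place(ctr,fin,zfloor,shell,off=0.):
    p=np.array([ctr[0]+off*np.cos(fin),ctr[1]+off*np.sin(fin)]);z=zfloor+shell+.0255
    o=orient(p,fin+np.pi/2)
    manip.move_to([*p,UP],o); manip.servo_line([*p,z+.025],rate=.25); manip.servo_line([*p,z+.0015],rate=.07)
    print("at floor",np.round(manip.get_contact_force(),1),"w",round(manip.get_width(),4))
    manip.command_gripper(.032); manip.servo_line([*p,z+.05],rate=.15); manip.servo_line([*p,UP],rate=.35)
    print("placed t",round(manip.get_time(),1))
E
python3 - <<'E'
from h import *
a=snap("top")
for r in locate(a,tank_poly(),.042)+locate(a,table_poly(),.072): print(r[0].round(4),round(r[1],3),np.round(r[2],1))
s=max((r for r in locate(a,tank_poly(),.042)),key=lambda r:r[0][1])
fin=s[1]; 
if pick(s[0],fin,.042):
    place(w(TRAY,.041,0)[:2],TRAY[1],.004,.036)
a=snap("top","p1")
for r in locate(a,tank_poly(),.042)+locate(a,tray_poly(),.04)+locate(a,table_poly(),.072): print(r[0].round(4),round(r[1],3),np.round(r[2],1))
E
```

```text
[0.4944 0.2433] -0.079 [53.4 53.6]
[0.5025 0.3245] -0.118 [53.1 53.3]
[ 0.3741 -0.2524] 1.516 [138.6  27. ]
[ 0.4651 -0.2044] 1.267 [54.1 53.9]
[ 0.56   -0.3337] 0.022 [53.6 53. ]
[ 0.5807 -0.226 ] -0.758 [52.1 54.4]
grip (0.011053465335875076, 49.79851841926575) after lift 0.011480674169427985 [-0.6  0.8 -2.4] t 11.4
at floor [ 1.4 -0.6  2.6] w 0.0111
placed t 16.4
[0.4946 0.2431] -0.087 [53.1 53.6]
[ 0.4864 -0.0077] 0.022 [30.  50.5]
[ 0.3738 -0.2553] 1.507 [144.7  26.4]
[ 0.4651 -0.2044] 1.267 [54.1 53.9]
[ 0.5594 -0.3338] 0.107 [53.1 54.4]
[ 0.5807 -0.2259] -0.758 [52.1 54.6]
```

The left spent cartridge is in the tray and nothing else has moved. Next is the middle one, gripped 5 mm towards the rear to stay clear of the clamp.

```bash
python3 - <<'E'
from h import *
a=snap("top")
s=[r for r in locate(a,tank_poly(),.042)]; assert len(s)==1; s=s[0]
fin=s[1] if np.cos(s[1])>0 else s[1]+np.pi
if pick(s[0],fin,.042,off=.006):
    place(w(TRAY,-.041,0)[:2],TRAY[1],.004,.036,off=.006)
# go high over tank side, then look
manip.move_to([*w(TANK,-.017,.08)[:2],UP],down(TANK[1]+np.pi/2)) if False else None
a=snap("top","p2");b=snap("side","p2s")
for r in locate(a,tank_poly(),.042)+locate(a,tray_poly(),.04)+locate(a,table_poly(),.072): print(r[0].round(4),round(r[1],3),np.round(r[2],1))
E
```

```text
grip (0.011110920561100272, 49.351279735565186) after lift 0.011050417274802425 [-0.4 -0.1 -3.1] t 21.9
at floor [-0.6  0.1 -2.2] w 0.0111
placed t 27.0
[ 0.3837 -0.0004] 0.022 [50.1 58.7]
[ 0.3748 -0.2509] 1.485 [136.2  27. ]
[ 0.4651 -0.2044] 1.267 [54.1 53.9]
[ 0.56   -0.3337] 0.022 [53.6 52.9]
[ 0.5806 -0.2261] -0.718 [53.8 53.5]
```

```bash
cat > fresh.py <<'E'
from h import *
import sys
by=float(sys.argv[1]);n=sys.argv[2]
a=snap("top")
c=[r for r in locate(a,table_poly(),.072) if 48<min(r[2]) and max(r[2])<60 and np.hypot(*(r[0]-HUB))<.16]
for r in c: print("cand",r[0].round(4),round(r[1],3),round(r[4],3),np.round(r[2],1))
r=min(c,key=lambda r:np.hypot(*(r[0]-[.465,-.204])))
if pick(r[0],r[1],.072): place(w(TANK,-.017,by)[:2],TANK[1],.006,.050)
a=snap("top");b=snap("side")
cv2.imwrite(f"pics/{n}.png",np.hstack([cv2.resize(c["image"][v:v+150,u:u+h],None,fx=2.4,fy=2.4,interpolation=cv2.INTER_CUBIC) for c,u,v,h in((a,150,140,170),(b,225,130,150))])[:,:,::-1])
for r in locate(a,table_poly(),.072)+locate(a,tank_poly(),.056)+locate(a,tray_poly(),.04): print(r[0].round(4),round(r[1],3),np.round(r[2],1))
E
python3 fresh.py .08 f1
```

```text
cand [ 0.4651 -0.2044] 1.267 1.126 [54.1 53.9]
cand [ 0.56   -0.3337] 0.022 -3.043 [53.6 53. ]
cand [ 0.5807 -0.226 ] -0.758 2.482 [52.1 54.4]
grip (0.011390431332098825, 52.5393944978714) after lift 0.01113813097611206 [ 0.3  0.2 -1.6] t 31.6
at floor [ 0.1 -1.6 -1. ] w 0.0112
placed t 36.3
[ 0.3743 -0.2556] 1.54 [132.9  28.5]
[ 0.56   -0.3335] 0.125 [53.3 54.1]
[ 0.5846 -0.228 ] -0.672 [57.3 65.2]
```

View pics/f1.png

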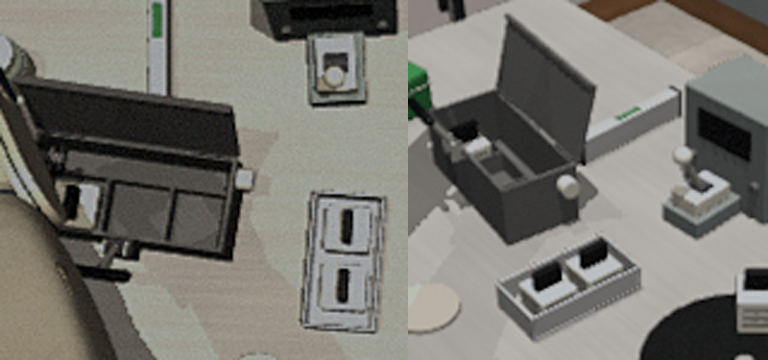

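Both spent cartridges stand in the tray at (345,228) and (342,283) in the picture, and the first fresh one stands in the left bay at (80,203). On to the next.

```bash
python3 fresh.py 0 f2
```

```text
cand [ 0.56   -0.3335] 0.125 -2.926 [53.3 54.1]
cand [ 0.5805 -0.2258] -0.715 3.022 [53.9 54.7]
grip (0.011217083391613505, 54.58200216293335) after lift 0.011195491476161749 [ 0.4 -0.1 -4. ] t 41.4
at floor [ 0.2 -0.1 -2.9] w 0.0111
placed t 45.9
[ 0.3752 -0.2512] 1.521 [136.   29.4]
[ 0.5568 -0.3354] 0.087 [52.6 54. ]
[0.4926 0.2207] -0.102 [20.  52.3]
```

```bash
python3 fresh.py -.08 f3; python3 - <<'E'
from h import *
q=list(manip.get_joint_positions()); 
manip.set_joints([q[0],0.0,1.63,0,1.51,q[5]]);manip.set_joints([-.6,0.0,1.63,0,1.51,0])
a=snap("top");b=snap("side")
cv2.imwrite("pics/f4.png",np.hstack([cv2.resize(c["image"][v:v+150,u:u+h],None,fx=2.4,fy=2.4,interpolation=cv2.INTER_CUBIC) for c,u,v,h in((a,150,140,170),(b,225,130,150))])[:,:,::-1])
for r in locate(a,tank_poly(),.056)+locate(a,tray_poly(),.04): print(r[0].round(4),round(r[1],3),np.round(r[2],1))
for y in(.08,0,-.08): print(w(TANK,-.017,y).round(4))
print(manip.get_time())
E
```

```text
cand [ 0.5568 -0.3355] 0.078 3.133 [52.9 53.9]
grip (0.00012258637309370504, 0.0) after lift 6.849041996521904e-05 [-0.2  0.2 -0.3] t 51.2
[0.4943 0.2371] -0.115 [53.5 53.6]
[0.4992 0.3171] -0.123 [53.5 55. ]
[ 0.4658 -0.0157] 0.022 [95.6 82.8]
[0.4941 0.2374] -0.102 [53.4 53.4]
[0.4992 0.3168] -0.12 [53.6 55. ]
[0.4751 0.0082] -0.62 [ 61.6 127. ]
[0.5075 0.3214 0.    ]
[0.4981 0.242  0.    ]
[0.4887 0.1626 0.    ]
53.3167
```

View pics/f4.png

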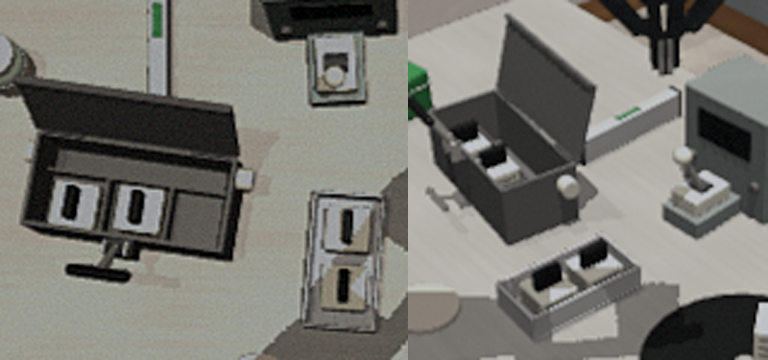

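Two fresh cartridges are in their bays at (75,205) and (138,207). The third grip closed on air, so that cartridge was probably knocked aside. I'll clear the arm and look again.

```bash
python3 - <<'E'
from h import *
manip.command_gripper(.036)
manip.set_joints([1.2,0.0,1.63,0,1.51,0])
a=snap("top");b=snap("side")
cv2.imwrite("pics/f5.png",np.hstack([cv2.resize(c["image"][v:v+160,u:u+160],None,fx=2.4,fy=2.4,interpolation=cv2.INTER_CUBIC) for c,u,v in((a,320,160),(b,310,220))])[:,:,::-1])
S=faces(b,table_poly())
for r in locate(a,table_poly(),.072):
    print(r[0].round(4),round(r[1],3),round(r[4],3),np.round(r[2],1),r[3].round(1))
    for q,_ in S: print("  ",[np.round(x,4) for x in tri(a,r[3],b,q)])
print(manip.get_time())
E
```

```text
[ 0.374  -0.2482] 1.482 1.467 [131.   24.9] [375.3 271.4]
   [array([ 0.4304, -0.2998,  0.1489]), np.float64(0.1615)]
[ 0.5453 -0.2736] -0.651 3.028 [62.2 93.6] [384.5 213.2]
   [array([ 0.5527, -0.2844,  0.0734]), np.float64(0.0162)]
56.5083
```

View pics/f5.png

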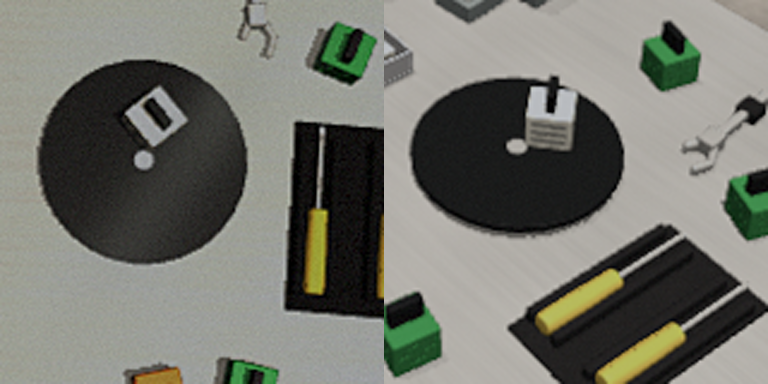

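The third fresh cartridge stands nearer the hub, at (155,116) in the picture, and the mask merged it with the white hub cap at (144,160). I'll black out the hub, remeasure and pick.

```bash
python3 - <<'E'
from h import *
manip.command_gripper(.036)
a=snap("top");b=snap("side")
for c in(a,b):
    im=c["image"].copy();u,v=proj(c,[[*HUB,.024]])[0];cv2.circle(im,(int(round(u)),int(round(v))),7 if c is a else 8,(10,10,10),-1);c["image"]=im
R_=[r for r in locate(a,table_poly(),.072) if 48<min(r[2]) and max(r[2])<60]
for r in R_:
    print(r[0].round(4),round(r[1],3),round(r[4],3),np.round(r[2],1),r[3].round(1))
    for q,_ in faces(b,table_poly()): print("  ",[np.round(x,4) for x in tri(a,r[3],b,q)])
assert len(R_)==1; r=R_[0]
if pick(r[0],r[1],.072): place(w(TANK,-.017,-.08)[:2],TANK[1],.006,.050)
manip.set_joints([-.6,0.0,1.63,0,1.51,0])
a=snap("top");b=snap("side")
cv2.imwrite("pics/f6.png",np.hstack([cv2.resize(c["image"][v:v+150,u:u+h],None,fx=2.4,fy=2.4,interpolation=cv2.INTER_CUBIC) for c,u,v,h in((a,150,140,170),(b,225,130,150))])[:,:,::-1])
for r in locate(a,tank_poly(),.056): print(r[0].round(4),round(r[1],3),np.round(r[2],1))
print(manip.get_time())
E
```

```text
[ 0.5587 -0.2831] 0.697 -2.399 [54.  54.8] [385.8 209. ]
   [array([ 0.5608, -0.2847,  0.0705]), np.float64(0.0044)]
grip (0.011258914761698746, 53.0044287443161) after lift 0.011250691402480454 [ 0.2  0.4 -3.4] t 62.8
at floor [ 0.2  0.3 -3.2] w 0.0111
placed t 67.2
[0.4797 0.1586] -0.117 [52.4 55.3]
[0.4942 0.2371] -0.112 [53.6 53.5]
[0.4992 0.3171] -0.123 [53.5 55. ]
69.0667
```

View pics/f6.png

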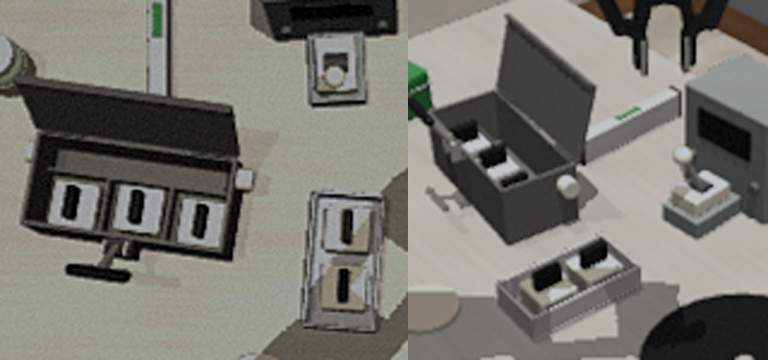

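All three fresh cartridges now stand in their bays at (73,203), (138,207) and (202,220), and both spent ones are in the tray. Next I'll close the lid by following its arc with closed fingers from behind, watching the force.

```bash
python3 - <<'E'
from h import *
a=snap("top");b=snap("side")
print("R fin tri",tri(a,(150+201/2.4,140+218/2.4),b,(225+(514-408)/2.4,130+180/2.4)))
y=-.04;o=orient(w(TANK,.14,y),TANK[1]+np.pi/2)
tcp=lambda x,z,yy=y: w(TANK,x,yy,z+.022)
manip.command_gripper(0.)
manip.move_to([*w(TANK,.14,y)[:2],UP],o)
manip.servo_line(tcp(.14,.185),rate=.2)
def f(): return np.round(manip.get_contact_force(),1)
r=.085;H=np.array([.058,.096])
for th in np.r_[np.arange(1.85,.05,-.12),0.03]:
    P=H+r*np.array([-np.cos(th),np.sin(th)])+.008*np.array([np.sin(th),np.cos(th)])
    manip.servo_line(tcp(P[0]+.011,P[1]),rate=.12)
    F=f(); print(round(th,2),F,end=" ")
    if np.linalg.norm(F)>30: print("STOP");break
else:
    z=P[1]
    for k in range(8):
        z-=.0007; manip.servo_line(tcp(P[0]+.011,z),rate=.05); F=f(); print("\npress",round(z,4),F,end="")
        if F[2]>18: break
print("\n",manip.get_position(),manip.get_time())
p=manip.get_position();manip.servo_line([p[0],p[1],UP],rate=.25)
a=snap("top","l1");b=snap("side")
cv2.imwrite("pics/l1.png",np.hstack([cv2.resize(c["image"][v:v+150,u:u+h],None,fx=2.4,fy=2.4,interpolation=cv2.INTER_CUBIC) for c,u,v,h in((a,150,140,170),(b,225,130,150))])[:,:,::-1])
E
```

```text
R fin tri (array([0.48255909, 0.15859442, 0.07784485]), np.float64(0.0021546603673467486))
1.85 [-0.3 -0.1 -0.4] 1.73 [ 0.4 -0.   0.3] 1.61 [-0.3 -0.6 -0.8] 1.49 [ 0.1 -0.3 -0.4] 1.37 [ 0.1  0.5 -0.4] 1.25 [ 1.1  0.4 -0.3] 1.13 [ 0.8  0.8 -0.4] 1.01 [-0.1  0.4 -0.2] 0.89 [-0.2 -0.5  0.5] 0.77 [ 0.4 -0.3  0.1] 0.65 [ 0.4 -0.7 -0. ] 0.53 [ 0.5 -0.1 -0.1] 0.41 [ 0.8  1.  -0.1] 0.29 [-0.2  0.2  0.3] 0.17 [ 0.5 -0.6  0.2] 0.05 [-0.6  0.1 -0.8] 0.03 [-0.2 -0.8 -0.8] 
press 0.1058 [ 0.3 -0.3  1.1]
press 0.1051 [-0.9  0.5  1.4]
press 0.1044 [0.4 0.8 0.6]
press 0.1037 [-3.1 -0.5  5.1]
press 0.103 [-4.6 -1.5 12.5]
press 0.1023 [-5.8 -1.3 20. ]
 [0.49470523 0.20215775 0.12588021] 78.0833
```

View pics/l1.png

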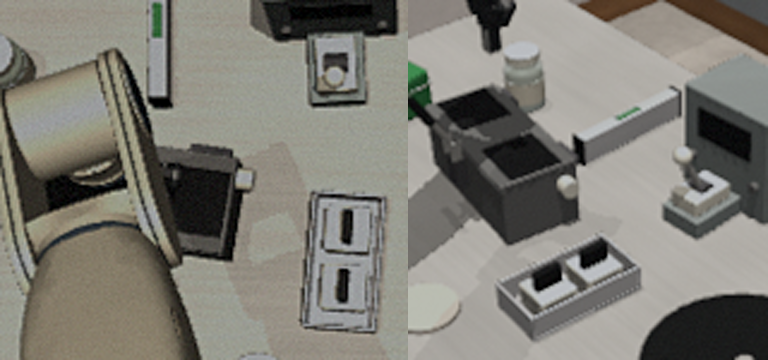

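The lid lies flat, and the fingers met firm resistance at 0.104 m, which is exactly the shut height. The clamp bar at (425,108) in the side view is still raised. Now the clamp.

```bash
python3 - <<'E'
from h import *
y=.002
o=orient(w(TANK,-.16,y),TANK[1]+np.pi/2)
tcp=lambda x,z: w(TANK,x,y,z+.022)
f=lambda: np.round(manip.get_contact_force(),1)
manip.move_to([*w(TANK,-.16,y)[:2],UP],o)
manip.servo_line(tcp(-.16,.165),rate=.25)
P0=np.array([-.072,.112])
for th in np.r_[np.arange(2.1,.1,-.1),.05,0.]:
    B=P0+.075*np.array([np.cos(th),np.sin(th)])
    d=np.interp(th,[.6,1.3],[-.007,.010]); ov=np.interp(th,[.4,.9],[.011,0])
    x=B[0]-.007*np.sin(th)-.011+ov+(.004 if th>.9 else 0)
    manip.servo_line(tcp(x,B[1]-d),rate=.12); F=f(); print(round(th,2),F,end=" ")
    if np.linalg.norm(F)>30: print("STOP");break
else:
    z=B[1]+.007
    for k in range(10):
        z-=.0007; manip.servo_line(tcp(x,z),rate=.05); F=f(); print("\npress",round(z,4),F,end="")
        if F[2]>15: break
p=manip.get_position();manip.servo_line([p[0],p[1],UP],rate=.25)
manip.set_joints([-.6,0.0,1.63,0,1.51,0])
a=snap("top");b=snap("side")
cv2.imwrite("pics/c1.png",np.hstack([cv2.resize(c["image"][v:v+150,u:u+h],None,fx=2.4,fy=2.4,interpolation=cv2.INTER_CUBIC) for c,u,v,h in((a,150,140,170),(b,225,130,150))])[:,:,::-1])
print(manip.get_time())
E
```

```text
2.1 [-0. -1.  0.] 2.0 [-1.3  0.5  1.4] 1.9 [ 0.  -0.3  0.3] 1.8 [-0.2  0.2  0.5] 1.7 [-0.3  0.2 -0.2] 1.6 [0.7 0.6 0.4] 1.5 [ 0.2 -0.2 -0.1] 1.4 [-0.7  0.2 -0. ] 1.3 [ 0.2 -0.5  1.3] 1.2 [-0.3  0.1  0.1] 1.1 [-0.  -0.2  0.9] 1.0 [-0.4 -0.1 -0.8] 0.9 [0.8 0.4 0.5] 0.8 [-0.9  0.8 -0.4] 0.7 [-0.   1.1 -0.1] 0.6 [-0.2  0.4  0. ] 0.5 [ 0.2 -1.3 -1.1] 0.4 [ 0.3 -0.2  0. ] 0.3 [-0.4  0.1  0. ] 0.2 [-0.6 -0.8 -0. ] 0.05 [ 0.4 -0.2 -0.1] 0.0 [-0.2 -0.5  0.5] 
press 0.1183 [-1.4  0.7  5.2]
press 0.1176 [-2.1 -1.6 10.9]
press 0.1169 [-4.1 -1.7 14.4]
press 0.1162 [-5.7 -2.9 20.1]89.7083
```

View pics/c1.png

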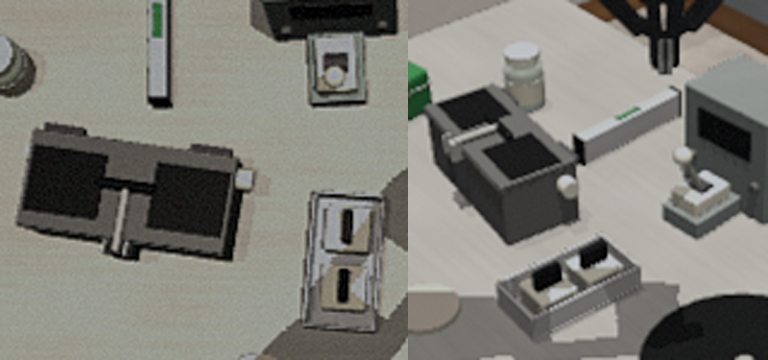

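The clamp lies flat across the shut lid, with its bar at (128,187), and firm resistance came at 0.119 m as expected. Last is the switch: push the ball at about (0.6525, 0.001) in +x.

```bash
python3 - <<'E'
from h import *
f=lambda: np.round(manip.get_contact_force(),1)
y=.001;zt=.114+.022
o=orient([.6,y],np.pi/2)
manip.move_to([.605,y,UP],o); manip.servo_line([.605,y,zt],rate=.2)
manip.servo_line([.69,y,zt],rate=.1); print(f())
x=.69
while x<.722:
    x+=.0015; manip.servo_line([x,y,zt],rate=.06); F=f(); 
    if F[0]<-10: break
print(round(x,4),F,manip.get_position())
manip.servo_line([.66,y,zt],rate=.2);manip.servo_line([.62,y,UP],rate=.25)
manip.set_joints([-.6,0.0,1.63,0,1.51,0])
a=snap("top");b=snap("side")
cv2.imwrite("pics/w1.png",np.hstack([cv2.resize(c["image"][v:v+150,u:u+h],None,fx=2.4,fy=2.4,interpolation=cv2.INTER_CUBIC) for c,u,v,h in((a,150,140,170),(b,225,130,150))])[:,:,::-1])
print(manip.get_time())
E
```

```text
[ 0.1 -0.2 -0.3]
0.7065 [-12.7   0.3   5.6] [0.70363212 0.00101011 0.13557755]
98.525
```

View pics/w1.png

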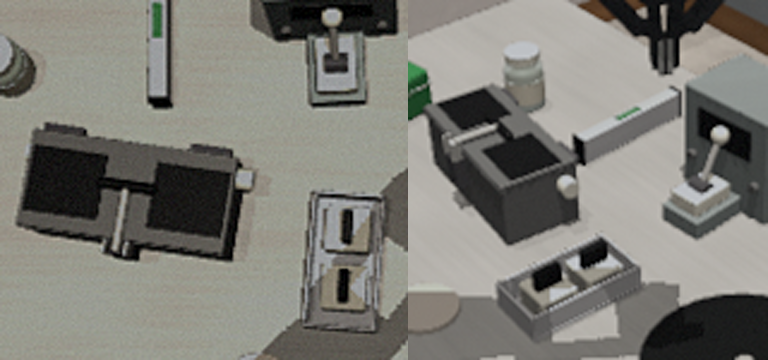

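The lever now leans towards the box, with the ball at (332,17) in the top half and (720,134) in the side half. I'll check its travel, then hand in.

```bash
python3 - <<'E'
from h import *
a=snap("top");b=snap("side")
P,g=tri(a,(150+332/2.4,140+17/2.4),b,(225+312/2.4,130+134/2.4));print(P,g)
if P[0]>.723: manip.sign_off();print("signed off",manip.get_time())
E
```

```text
[0.72451748 0.00394901 0.12497171] 0.001303147558606168
the job is handed in; nothing more can be done
the job is handed in; nothing more can be done
```

The job is handed in at about 99 s of the 208 s allowed, with no verdict shown: two spent cartridges stand in the tray and three fresh ones in their own bays, then the lid was shut, the clamp brought down and the switch pushed on until it met firm resistance (ball measured 72 mm over, about 5 mm short of the stated 77).

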